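Check two sawn curves with radius leaves

TASK

Check the two curved edges with the radius leaves: first the rounded end of the chair armrest, then the finger scoop in the drawer front. For each, pick out the leaf whose curve matches, lay it flat on the bench and push it until it presses fully home against the curve with no gap or rock, and leave it seated there. Leave the two leaves that do not fit, and the bottle and the jar, where they lie.

Things in the scene. Friction and masses are not known exactly. Their poses are not given: they have to be found in the camera images.
- hollow_leaf_40_grip (a point): Hollow (concave) gauge leaf, radius 40 mm: yellow plastic plate 8 mm thick, flat on the bench, 0.08 to 0.17 kg, with a dark wooden grip block on it (44 mm along x, 16 mm along y, top 52 mm above the leaf's underside). Point: on the block's centre line, 30 mm above the underside. +x points from the grip to the curved end, z up.
- hollow_leaf_40_arc (a point): Circle centre of that leaf's round bite (radius 40 mm, mouth 62 mm wide), 85 mm ahead (+x) of its grip point, 4 mm above its underside. The plate is 84 mm wide and starts 30 mm behind the grip point; the bottom of the bite is 45 mm ahead of it.
- hollow_leaf_60_grip (a point): Hollow (concave) gauge leaf, radius 60 mm: yellow plastic plate 8 mm thick, flat on the bench, 0.08 to 0.17 kg, with a dark wooden grip block on it (44 mm along x, 16 mm along y, top 52 mm above the leaf's underside). Point: on the block's centre line, 30 mm above the underside. +x points from the grip to the curved end, z up.
- hollow_leaf_60_arc (a point): Circle centre of that leaf's round bite (radius 60 mm, mouth 62 mm wide), 105 mm ahead (+x) of its grip point, 4 mm above its underside. The plate is 84 mm wide and starts 30 mm behind the grip point; the bottom of the bite is 45 mm ahead of it.
- nose_leaf_30_grip (a point): Nosed (convex) gauge leaf, radius 30 mm: yellow plastic plate 8 mm thick, flat on the bench, 0.08 to 0.17 kg, with a dark wooden grip block on it (44 mm along x, 16 mm along y, top 52 mm above the leaf's underside). Point: on the block's centre line, 30 mm above the underside. +x points from the grip to the curved end, z up.
- nose_leaf_30_arc (a point): Circle centre of that leaf's half-round nose (radius 30 mm), 30 mm ahead (+x) of its grip point, 4 mm above its underside. The plate is 60 mm wide and starts 30 mm behind the grip point; the tip of the nose is 60 mm ahead of it.
- nose_leaf_20_grip (a point): Nosed (convex) gauge leaf, radius 20 mm: yellow plastic plate 8 mm thick, flat on the bench, 0.08 to 0.17 kg, with a dark wooden grip block on it (44 mm along x, 16 mm along y, top 52 mm above the leaf's underside). Point: on the block's centre line, 30 mm above the underside. +x points from the grip to the curved end, z up.
- nose_leaf_20_arc (a point): Circle centre of that leaf's half-round nose (radius 20 mm), 40 mm ahead (+x) of its grip point, 4 mm above its underside. The plate is 40 mm wide and starts 30 mm behind the grip point; the tip of the nose is 60 mm ahead of it.
- end_arc (a point): Centre of the rounded end of the chair armrest: a pale wooden bar 80 mm wide, 24 mm thick and 210 mm long, fixed flat on the bench, its half-round end of radius 40 mm towards the robot. The point is 40 mm inside the end's foremost point, 4 mm above the bench; +x runs along the bar, away from the rounded end, z up.
- scoop_arc (a point): Circle centre of the finger scoop in the drawer front: a fixed white panel 170 mm wide, 24 mm thick, flat on the bench; scoop of radius 30 mm in the edge towards the robot, mouth 52 mm, 15 mm deep. Point: 15 mm in front of that edge, in the open, 4 mm above the bench; +x runs into the panel through the scoop's deepest point, 30 mm away; z up.
- glue_mid (a point): Bystander: white glue bottle, 54 mm across, 130 mm tall, standing; the point is on its axis half-way up.
- tin_mid (a point): Bystander: amber jar with a steel lid, 70 mm across, 70 mm tall, standing; the point is on its axis half-way up.
There are look-alikes about, which are no part of the job. What is shaped like the part that bears hollow_leaf_40_grip but blue is not meant.

How it is judged:
On the way, in this order (a step that is already met when the one before it is completed fails the run):
1. the leaf that fits is pressed home against the rounded end of the chair armrest (horizontal distance between hollow_leaf_40_arc and end_arc below 0.003 m and angle between hollow_leaf_40_grip's own z axis and vertical below 0.06 rad and height (world z) of hollow_leaf_40_grip below 0.034 m and contact force between hollow_leaf_40 and armrest above 0.3 N).
2. then the leaf that fits is pressed home into the finger scoop of the drawer front (horizontal distance between nose_leaf_30_arc and scoop_arc below 0.003 m and angle between nose_leaf_30_grip's own z axis and vertical below 0.06 rad and height (world z) of nose_leaf_30_grip below 0.034 m and contact force between nose_leaf_30 and drawer_front above 0.3 N).
At the end, for the whole second after the job is handed in: The 40 mm hollow leaf sits on the chair armrest's rounded end and the 30 mm nosed leaf in the drawer front's scoop, each with its circle centre within 3 mm (seen from above) of the curve's own centre, lying flat on the bench (tilt under 0.06 rad, grip point lower than 34 mm), released and at rest (horizontal distance between hollow_leaf_40_arc and end_arc below 0.003 m and angle between each of hollow_leaf_40_grip, nose_leaf_30_grip's own z axis and vertical below 0.06 rad and height (world z) of each of hollow_leaf_40_grip, nose_leaf_30_grip below 0.034 m and horizontal distance between nose_leaf_30_arc and scoop_arc below 0.003 m and linear speed of each of hollow_leaf_40, nose_leaf_30 below 0.02 m/s); the robot touches nothing.
It fails at once if a leaf that does not fit is moved more than 30 mm (distance of any of hollow_leaf_60_grip, nose_leaf_20_grip from where it was at the start of the episode above 0.03 m).
It fails at once if the bottle or the jar is moved more than 30 mm (distance of any of glue_mid, tin_mid from where it was at the start of the episode above 0.03 m).
It also fails if it takes over 64 s, if anything falls off the work surface, if the arm or the gripper's body presses on something with over 40 N, if the wrist force passes 120 N, or if a joint passes its speed limit or range.

ROBOT

A 6-joint arm with a two-finger parallel gripper is mounted at the origin on the work surface. World frame = base frame: x ahead of the robot, y to its left, z up, the work surface at z = 0. Lengths are in m, angles in rad, forces in N, time in s.
With the tool pointing down it reaches from about 0.3 to 0.875 m from the base axis. Payload 6.4 kg.
Tool frame: the origin (TCP) lies midway between the tips of the shut fingers; the grasp point (between the pads) lies 19 mm behind it; z points along the fingers, y is the direction in which the jaws open and shut (so a half turn about z gives the same grasp; the last joint's range is limited). The gripper opens to 85 mm and grips with 20 to 120 N. Pads are 22 mm wide; open, the fingers measure 114 mm over their backs; the gripper's body (76 mm by 85 mm) begins 54 mm behind the grasp point. The pads swing forward as they close: fully open they stand 13 mm farther back than shut.
Start: joints at [1.062, 0.181, 1.607, -0, 1.354, -0.206], TCP at [0.171, 0.549, 0.231] pointing down, gripper open.
Joint ranges: [-2.99, 2.99], [-0.89, 2.07], [0.3, 2.58], [-1.14, 4.28], [0, 2.63], [-3.12, 3.12]. Speed limits (rad/s): [2.57, 2.57, 3.01, 3.14, 3.14, 3.14].

INTERFACE

Orientations are given as a unit quaternion [w, x, y, z].
In Python, from bench import get_obs, camera, hand_in gives the robot as it stands.
- The arm moves only by the tool drive_tool, never from a script. Its argument "deltas" is a list of rows, each a list of 2 entries, a list of its own where there are three numbers: the shift along the world's x, y, z in m, then the turn about the world's z in rad. A call has 1 to 10 rows; each row shifts and turns the pose as measured when the row begins; what a row does not reach is not made up. A row lasts 1/10 s, in which the tool goes at most 50 mm and 8.59 degrees, less where a joint would pass 70% of its speed; a pose out of reach is approached as far as the arm can. A call is refused whole if a number of a shift passes 0.05 or a number of a turn 0.15, either way. A call with a gripper value outside its range is refused whole. "gripper" is the opening, from 0 (shut) to 1 (fully open), set as the call begins (left out, the last holds). The fingers move at their own pace and stop on an object; the grip force is fixed at half the most. Time passes only in rows, so rows that do not move let the fingers close. It gives the time, the measured TCP pose, the force and the opening at its end, in the units of the state.
- get_obs(): the state, without advancing time (a new reading comes with each control period).
- camera(name): name is "side" or "top"; returns a dict with "frame" (480x640x3 uint8, red, green, blue), "fx", "fy", "cx", "cy" (pixels), "eye" and "attitude" of the camera in the world. Camera axes: x right, y down, z forward; pixel columns grow to the right and rows downward; lengths in m; the calibration is good to about 2 mm. A picture is of the moment at which its call begins. There is no depth.
- hand_in(): hands the job in, once; it reports no verdict.
The state is a dict: "time_s": time; "q": joint angles; "dq": joint speeds; "joint_efforts": joint torques, N m; "eef_pos": TCP position; "eef_rot": TCP orientation; "wrist_force": force on the tool from outside, world axes, zero at the start; "torque": the same for the moment, N m; "opening": opening from 0.0 (shut) to 1.0 (fully open).
Only numpy, scipy, OpenCV 4.12 (cv2) and the standard library are available. Lean on these libraries where they do the work, as an engineer would, in place of code of your own. Each camera call takes 0.05 s, during which the arm holds its last target.

## Working session

There is one attempt and no reset: what is moved stays moved. The work goes in short steps, Python scripts to look and compute and a tool call to move; the robot and the scene stay as the last step left them, time stands still between calls to the robot, and variables do not carry over. Pictures are saved under pics/ and viewed, and the job is handed in when it is done.

Besides the shell and the picture viewer there is one more tool, called after ">>>" as a command line: name --argument value ..., lists and objects as JSON in quotes. drive_tool: Moves the arm, as the interface text tells. Its arguments: {"type":"object","properties":{"deltas":{"type":"array","items":{"type":"array"}},"gripper":{"type":"number"}},"required":["deltas"]}

```bash
mkdir -p pics; cat > snap.py <<'E'
import cv2,sys,numpy as np
from bench import camera,get_obs
def snap(n,f):
    c=camera(n); cv2.imwrite(f'pics/{f}.png',cv2.cvtColor(c['frame'],cv2.COLOR_RGB2BGR)); 
    np.savez(f'pics/{f}.npz',**{k:np.array(v) for k,v in c.items()}); return c
if __name__=='__main__':
    for n in ('top','side'):
        c=snap(n,n+sys.argv[1]); print(n,{k:v for k,v in c.items() if k!='frame'})
    o=get_obs(); print(o)
E
python3 snap.py 0
```

```text
top {'fx': 572.9990815916088, 'fy': 572.9990815916088, 'cx': 321.167956761124, 'cy': 235.6574645937065, 'eye': array([0.42840411, 0.00398628, 1.4864067 ]), 'attitude': array([-0.02045249,  0.7152688 , -0.69800503,  0.02759027])}
side {'fx': 540.8033108143828, 'fy': 540.8033108143828, 'cx': 324.6830892098071, 'cy': 252.12123482189978, 'eye': array([0.45801599, 0.92481373, 0.70888102]), 'attitude': array([ 0.01797505, -0.01857744,  0.88334793, -0.4680045 ])}
{'time_s': 0.1, 'q': array([ 1.06168508e+00,  1.81476300e-01,  1.60792308e+00, -2.68316421e-05,
        1.35380832e+00, -2.06326850e-01]), 'dq': array([ 3.19812671e-04, -1.27589886e-03, -2.78220181e-03,  7.40941565e-04,
       -2.60641741e-05, -9.22993707e-04]), 'joint_efforts': array([ 6.68732355e-04, -4.45881629e+01, -3.52240241e+01, -2.88469282e-04,
        4.08073174e-03, -4.96433461e-05]), 'eef_pos': array([0.17120573, 0.54838728, 0.2304616 ]), 'eef_rot': array([-2.70474375e-04,  1.50811637e-01,  9.88562187e-01, -7.60989172e-04]), 'wrist_force': array([-0.82962186, -0.18502352,  0.17528561]), 'torque': array([0.02284119, 0.00654141, 0.00094382]), 'opening': 1.0063226899371713}
```

View pics/top0.png

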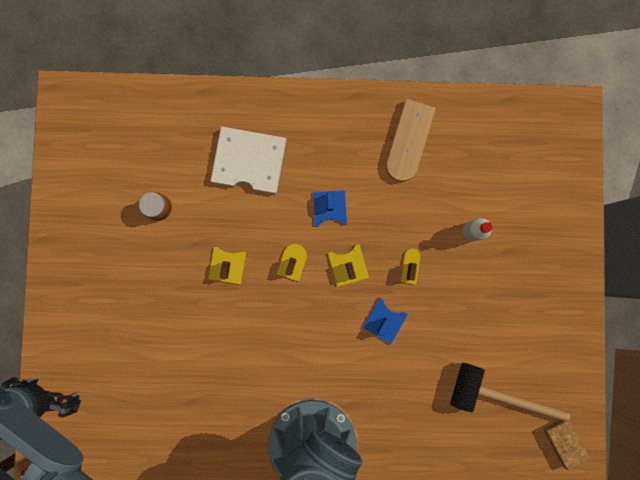

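View pics/side0.png

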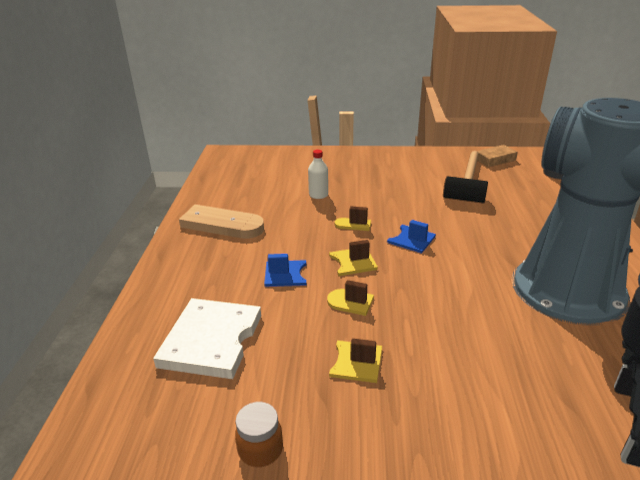

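```bash
cat > geo.py <<'E'
import numpy as np,cv2
from scipy.spatial.transform import Rotation as R
def load(f): return dict(np.load(f'pics/{f}.npz'))
def rot(c):
    w,x,y,z=c['attitude']; return R.from_quat([x,y,z,w]).as_matrix()
def ray(c,uv,z):
    uv=np.atleast_2d(np.asarray(uv,float)); d=np.c_[(uv[:,0]-c['cx'])/c['fx'],(uv[:,1]-c['cy'])/c['fy'],np.ones(len(uv))]@rot(c).T
    return c['eye']+d*((z-c['eye'][2])/d[:,2])[:,None]
def proj(c,P):
    p=(np.atleast_2d(P)-c['eye'])@rot(c); return np.c_[p[:,0]/p[:,2]*c['fx']+c['cx'],p[:,1]/p[:,2]*c['fy']+c['cy']]
def blobs(c,lo,hi,amin=150,s=4):
    im=cv2.resize(c['frame'],None,fx=s,fy=s,interpolation=cv2.INTER_CUBIC)
    h=cv2.cvtColor(im,cv2.COLOR_RGB2HSV); m=cv2.inRange(h,np.array(lo),np.array(hi))
    cs,_=cv2.findContours(m,cv2.RETR_EXTERNAL,cv2.CHAIN_APPROX_NONE)
    return [(k[:,0,:]+.5)/s-.5 for k in cs if cv2.contourArea(k)>amin*s*s]
E
python3 - <<'E'
from geo import *
c=load('top0')
print(rot(c))
for k in blobs(c,(22,120,80),(35,255,255)):
    w=ray(c,k,.008); 
    print('yellow px',k.mean(0).round(),'w',w.mean(0).round(3),'rect',cv2.minAreaRect(w[:,:2].astype(np.float32)))
im=c['frame']; 
for (u,v) in [(228,255),(410,150),(403,165),(403,176),(250,160),(245,190),(245,140),(228,266),(350,270),(300,300),(240,187),(280,190)]: print((u,v),cv2.cvtColor(im[v:v+1,u:u+1],cv2.COLOR_RGB2HSV)[0,0])
a=cv2.resize(im[230:300,190:440],None,fx=3.2,fy=3.2,interpolation=cv2.INTER_CUBIC)
b=cv2.resize(im[90:210,200:450],None,fx=3.2,fy=3.2,interpolation=cv2.INTER_CUBIC)
cv2.imwrite('pics/z0.png',np.vstack([a,b])[...,::-1][:600])
E
```

```text
[[ 0.02405551 -0.99739386  0.06802079]
 [-0.99965101 -0.02474135 -0.00925823]
 [ 0.01091703 -0.06777434 -0.99764095]]
yellow px [410. 267.] w [ 0.454 -0.242  0.008] rect ((0.45740634202957153, -0.24204136431217194), (0.04167012497782707, 0.09031731635332108), 83.51101684570312)
yellow px [227. 265.] w [0.446 0.231 0.008] rect ((0.4470750093460083, 0.2309401035308838), (0.08587603271007538, 0.0842687115073204), 81.84720611572266)
yellow px [348. 265.] w [ 0.454 -0.081  0.008] rect ((0.4555851221084595, -0.08068591356277466), (0.0899125412106514, 0.08514152467250824), 17.138410568237305)
yellow px [292. 262.] w [0.458 0.063 0.008] rect ((0.4626738131046295, 0.06223323568701744), (0.06119134649634361, 0.09016866981983185), 73.70040893554688)
(228, 255) [ 25 248 185]
(410, 150) [ 16 122 171]
(403, 165) [ 17 133 173]
(403, 176) [ 16 126 172]
(250, 160) [ 19  40 196]
(245, 190) [ 15 174 101]
(245, 140) [ 20  41 194]
(228, 266) [ 15 229  49]
(350, 270) [ 12 164  84]
(300, 300) [ 14 165 156]
(240, 187) [ 14 181 135]
(280, 190) [ 14 182 144]
```

View pics/z0.png

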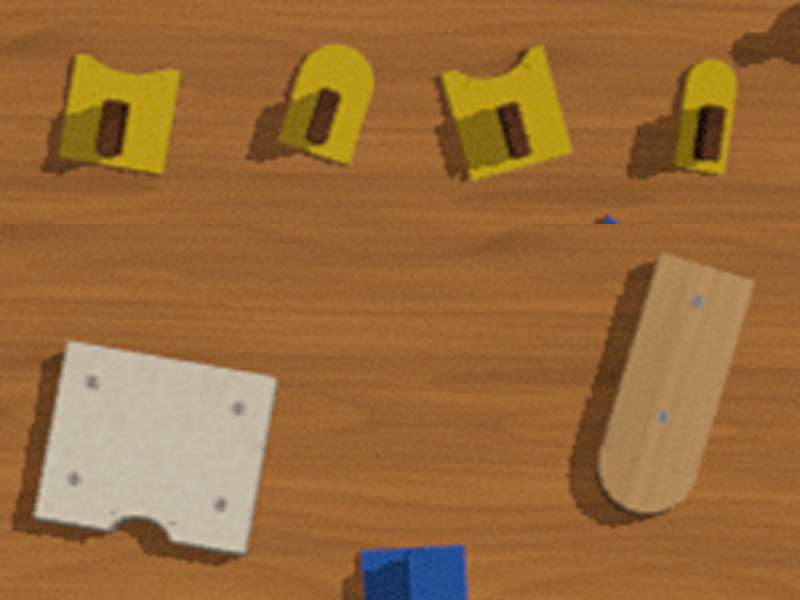

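```bash
cat > fit.py <<'E'
from geo import *
from scipy.optimize import least_squares
c=load('top0')
def circ(p):
    r=least_squares(lambda q:np.hypot(p[:,0]-q[0],p[:,1]-q[1])-q[2],[*p.mean(0),.03]); return r.x.round(4),np.abs(r.fun).max().round(4)
def circR(p,Rr,g):
    r=least_squares(lambda q:np.hypot(p[:,0]-q[0],p[:,1]-q[1])-Rr,g,loss='soft_l1',f_scale=.0005); return r.x.round(4),np.sqrt((r.fun**2).mean()).round(4)
# armrest
for vlo in (130,145,155):
  for k in blobs(c,(8,80,vlo),(24,146,255),800):
    w=ray(c,k,.024)[:,:2]; rc=cv2.minAreaRect(w.astype(np.float32)); print('arm?',vlo,k.mean(0).round(),rc)
for vlo in (130,150,165):
  for k in blobs(c,(8,0,vlo),(30,80,255),1500):
    w=ray(c,k,.024)[:,:2]; rc=cv2.minAreaRect(w.astype(np.float32)); print('panel?',vlo,k.mean(0).round(),rc,cv2.boxPoints(rc).round(3).tolist())
E
python3 fit.py
```

```text
arm? 130 [410. 138.] ((0.7805840373039246, -0.23198536038398743), (0.08175908029079437, 0.2108466774225235), 74.1671142578125)
arm? 145 [410. 138.] ((0.7807126641273499, -0.2323930859565735), (0.08116359263658524, 0.21044814586639404), 74.2224349975586)
arm? 155 [410. 138.] ((0.7808358669281006, -0.23275132477283478), (0.08054109662771225, 0.21001623570919037), 74.2224349975586)
panel? 130 [248. 159.] ((0.7207929491996765, 0.1829928457736969), (0.17372871935367584, 0.14673183858394623), 81.44388580322266) [[0.6349999904632568, 0.1080000028014183], [0.7799999713897705, 0.0860000029206276], [0.8059999942779541, 0.257999986410141], [0.6610000133514404, 0.2800000011920929]]
panel? 130 [621. 156.] ((0.7432804107666016, -0.7837185263633728), (0.09474366903305054, 0.22839008271694183), 89.20967864990234) [[0.628000020980835, -0.8299999833106995], [0.8569999933242798, -0.8330000042915344], [0.8579999804496765, -0.7379999756813049], [0.6299999952316284, -0.7350000143051147]]
panel? 130 [ 18. 137.] ((0.7372214198112488, 0.7770423889160156), (0.20029062032699585, 0.0897003635764122), 3.54356002
[... 376 characters left out ...]
30000162124634], [1.0989999771118164, -0.8360000252723694], [1.0640000104904175, -0.621999979019165]]
panel? 150 [248. 159.] ((0.7211273908615112, 0.18270030617713928), (0.17324116826057434, 0.14598329365253448), 81.44386291503906) [[0.6359999775886536, 0.1080000028014183], [0.7799999713897705, 0.0860000029206276], [0.8059999942779541, 0.25699999928474426], [0.6620000004768372, 0.27900001406669617]]
panel? 165 [248. 159.] ((0.7214022278785706, 0.18276137113571167), (0.17183226346969604, 0.1454581916332245), 81.44384765625) [[0.6370000243186951, 0.10899999737739563], [0.781000018119812, 0.08699999749660492], [0.8059999942779541, 0.25699999928474426], [0.6620000004768372, 0.27900001406669617]]
```

```bash
cat >> fit.py <<'E'
print('----')
th=np.radians(-15.8);d=np.array([np.cos(th),np.sin(th)])
k=max(blobs(c,(8,80,150),(24,146,255),800),key=len); w=ray(c,k,.024)[:,:2]
g=np.array([.7183,-.215]); s=(w-g)@d; e=circR(w[s<-.003],.04,g); print('end',e, circ(w[s<-.003]))
for vlo in (130,150,165):
  k=[k for k in blobs(c,(8,0,vlo),(30,80,255),1500) if abs(k.mean(0)[0]-248)<5][0]; w=ray(c,k,.024)[:,:2]
  th=np.radians(-8.56);d=np.array([np.cos(th),np.sin(th)]);n=np.array([-d[1],d[0]])
  s,t=w@d,w@n; mid=(t.min()+t.max())/2
  f=s<np.percentile(s,1)+.03
  edge=f&(np.abs(t-mid)>.04)&(np.abs(t-mid)<.075); pe=np.polyfit(t[edge],s[edge],1); print('edge slope deg',np.degrees(pe[0]),'s0',np.polyval(pe,mid))
  res=s-np.polyval(pe,t); b=f&(res>.003)&(np.abs(t-mid)<.06); print('scoop pts',b.sum(),'depth',res[b].max(),'t',t[b].min()-mid,t[b].max()-mid,circ(w[b]),circR(w[b],.03,(w[b].mean(0)-.02*d)))
  tm=(t[b].min()+t[b].max())/2; print('by edge', d*(np.polyval(pe,tm)-.015)+n*tm)
E
python3 fit.py | sed -n '/----/,$p'
```

```text
----
end (array([ 0.7187, -0.2151]), np.float64(0.0005)) (array([ 0.7181, -0.2149,  0.0395]), np.float64(0.0011))
edge slope deg 0.08526481984485981 s0 0.6128092511462055
scoop pts 76 depth 0.015498980404325957 t -0.023426055022850112 0.022835086680412398 (array([0.6358, 0.1959, 0.0287]), np.float64(0.001)) (array([0.6343, 0.1962]), np.float64(0.0003))
by edge [0.63400816 0.19575287]
edge slope deg 0.06237843397166743 s0 0.6134687874794329
scoop pts 77 depth 0.015475625297757256 t -0.023071419087629164 0.023427799944734373 (array([0.6351, 0.1961, 0.0301]), np.float64(0.0011)) (array([0.6351, 0.196 ]), np.float64(0.0003))
by edge [0.63469611 0.19588798]
edge slope deg 0.07077472936830732 s0 0.6139994805859553
scoop pts 79 depth 0.015470349005820783 t -0.023687784111087518 0.023957923390081126 (array([0.635 , 0.1961, 0.0307]), np.float64(0.0009)) (array([0.6358, 0.1959]), np.float64(0.0003))
by edge [0.63522955 0.19586672]
```

>>> drive_tool --deltas '[[[0.018, -0.042, 0], 0.04], [[0.018, -0.042, 0], 0.04], [[0.018, -0.042, 0], 0.04], [[0.018, -0.042, 0], 0.04], [[0.018, -0.042, 0], 0.04], [[0.018, -0.042, 0], 0.04], [[0.018, -0.042, 0], 0.04], [[0.018, -0.042, 0], 0.04], [[0.018, -0.042, 0], 0.04], [[0.018, -0.042, 0], 0.04]]' --gripper 1

```text
time_s: 1.1
eef_pos: [0.3498, 0.1158, 0.2263]
eef_rot: [-0.001, -0.063, 0.998, -0.002]
wrist_force: [1.0, 1.0, -0.9]
opening: 1.004
```

```bash
cat > st.py <<'E'
from bench import get_obs
import numpy as np
o=get_obs(); w,x,y,z=o['eef_rot']; yaw=np.degrees(np.arctan2(y*y-x*x+w*w-z*z,2*(x*y-w*z)))
print('t',round(o['time_s'],2),'tcp',o['eef_pos'].round(4),'jaw-y deg',yaw.round(2),'heading(leaf)',(yaw-90).round(2),'F',o['wrist_force'].round(2),'T',o['torque'].round(3),'open',round(o['opening'],3),'q',o['q'].round(2))
E
python3 st.py
```

```text
t 1.1 tcp [0.3498 0.1158 0.2263] jaw-y deg 97.18 heading(leaf) 7.18 F [ 1.05  0.98 -0.93] T [-0.015 -0.05  -0.015] open 1.004 q [-0.   -0.32  2.09 -0.01  1.38 -1.7 ]
```

>>> drive_tool --deltas '[[[0.018, -0.04, -0.02], 0.035], [[0.018, -0.04, -0.02], 0.035], [[0.018, -0.04, -0.02], 0.035], [[0.018, -0.04, -0.02], 0.035], [[0.018, -0.04, -0.02], 0.035], [[0, 0, 0], 0]]'

```text
time_s: 1.7
eef_pos: [0.4432, -0.0974, 0.1237]
eef_rot: [0.003, -0.15, 0.989, -0.003]
wrist_force: [-0.4, -0.3, -0.1]
opening: 1.001
```

```bash
python3 st.py; python3 snap.py 1 >/dev/null
```

```text
t 1.7 tcp [ 0.4432 -0.0974  0.1237] jaw-y deg 107.28 heading(leaf) 17.28 F [-0.35 -0.32 -0.14] T [ 0.021 -0.009 -0.007] open 1.001 q [-0.48  0.04  2.   -0.    1.09 -2.35]
```

View pics/side1.png

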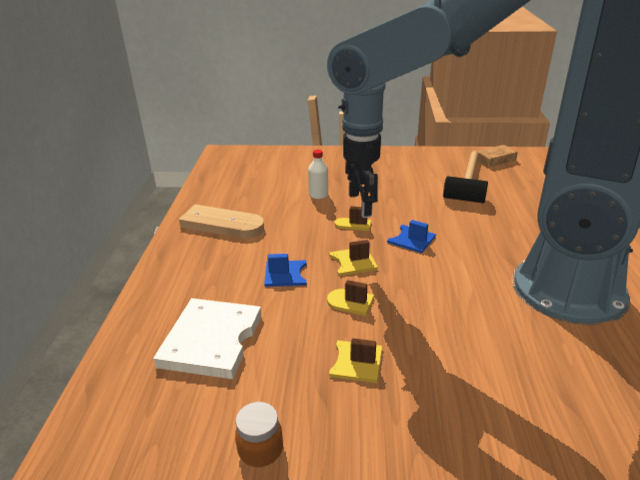

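The leaf to take has its block at (359,251) in the side view, and the gripper hovers past it. I'll cross-check the block position from the two views.

```bash
python3 - <<'E'
from geo import *
for n,g in (('top0',[(.441,-.085,.052),(.448,.0664,.052)]),('side0',[(.441,-.085,.052),(.448,.0664,.052)])):
    c=load(n)
    for G in g: print(n,G,'expected px',proj(c,G).round(1))
    for k in blobs(c,(0,60,0),(20,255,75),25):
        u=k.mean(0)
        if 200<u[1]<380 and 200<u[0]<430: print('dark',u.round(1),'rectpx',cv2.minAreaRect(k.astype(np.float32)))
E
```

```text
top0 (0.441, -0.085, 0.052) expected px [[350.6 270.4]]
top0 (0.448, 0.0664, 0.052) expected px [[290.1 266.1]]
dark [410.1 271.7] rectpx ((410.7174377441406, 271.35247802734375), (7.247844696044922, 16.475587844848633), 8.13010311126709)
dark [348.6 270. ] rectpx ((349.7243957519531, 270.4621276855469), (15.590386390686035, 5.710375785827637), 74.35774993896484)
dark [225.2 268.4] rectpx ((224.44302368164062, 269.5010070800781), (7.423745155334473, 15.741918563842773), 10.304845809936523)
dark [291.1 261.9] rectpx ((291.40704345703125, 262.5328674316406), (5.461655616760254, 8.469673156738281), 19.179006576538086)
side0 (0.441, -0.085, 0.052) expected px [[359.1 241.8]]
side0 (0.448, 0.0664, 0.052) expected px [[355.8 283.2]]
dark [363.5 352.5] rectpx ((362.9381103515625, 352.9192810058594), (24.20535659790039, 18.88253402709961), 1.9305872917175293)
dark [356.  292.9] rectpx ((355.5980224609375, 293.4508361816406), (21.794326782226562, 18.19808578491211), 4.455602645874023)
dark [359.1 251. ] rectpx ((359.2647705078125, 251.22329711914062), (15.683623313903809, 19.941619873046875), 83.48019409179688)
dark [358.1 216. ] rectpx ((357.89215087890625, 215.9285430908203), (16.949007034301758, 14.921660423278809), 2.2025983333587646)
```

>>> drive_tool --deltas '[[[-0.002, 0.012, 0], 0], [[0, 0, -0.03], 0], [[0, 0, -0.03], 0], [[0, 0, 0], 0]]'

```text
time_s: 2.2
eef_pos: [0.4409, -0.076, 0.0678]
eef_rot: [0.007, -0.153, 0.988, -0.004]
wrist_force: [-0.5, 0.9, 0.0]
opening: 1.001
```

```bash
python3 st.py
```

```text
t 2.2 tcp [ 0.4409 -0.076   0.0678] jaw-y deg 107.57 heading(leaf) 17.57 F [-0.52  0.86  0.04] T [-0.011  0.048  0.007] open 1.001 q [-0.44  0.12  2.06  0.    0.95 -2.32]
```

>>> drive_tool --deltas '[[[0, -0.008, 0], 0], [[0, 0, 0], 0], [[0, 0, -0.02], 0], [[0, 0, 0], 0]]'

```text
time_s: 2.6
eef_pos: [0.4439, -0.0829, 0.0537]
eef_rot: [0.01, -0.155, 0.988, -0.006]
wrist_force: [-0.6, 0.5, 0.3]
opening: 1.002
```

```bash
python3 st.py
```

```text
t 2.6 tcp [ 0.4439 -0.0829  0.0537] jaw-y deg 107.83 heading(leaf) 17.83 F [-0.55  0.46  0.32] T [ 0.057  0.014 -0.028] open 1.002 q [-0.45  0.15  2.06  0.    0.91 -2.33]
```

>>> drive_tool --deltas '[[[-0.002, -0.002, -0.014], -0.006], [[0, 0, -0.012], 0], [[0, 0, -0.006], 0], [[0, 0, 0], 0]]'

```text
time_s: 3.0
eef_pos: [0.4458, -0.0864, 0.0259]
eef_rot: [0.014, -0.152, 0.988, -0.008]
wrist_force: [-0.9, 0.1, 0.3]
opening: 1.003
```

```bash
python3 st.py
```

```text
t 3.0 tcp [ 0.4458 -0.0864  0.0259] jaw-y deg 107.48 heading(leaf) 17.48 F [-0.86  0.14  0.33] T [0.006 0.057 0.038] open 1.003 q [-0.46  0.21  2.06  0.    0.84 -2.33]
```

>>> drive_tool --deltas '[[[-0.006, 0.001, -0.004], 0], [[0, 0, -0.003], 0], [[0, 0, 0], 0]]'

```text
time_s: 3.3
eef_pos: [0.4401, -0.0855, 0.0195]
eef_rot: [0.014, -0.152, 0.988, -0.009]
wrist_force: [0.3, 1.1, 0.1]
opening: 1.0
```

```bash
python3 st.py
```

```text
t 3.3 tcp [ 0.4401 -0.0855  0.0195] jaw-y deg 107.49 heading(leaf) 17.49 F [0.3  1.11 0.12] T [ 0.004  0.001 -0.   ] open 1.0 q [-0.46  0.21  2.08  0.    0.82 -2.34]
```

Good. Close.

>>> drive_tool --deltas '[[[0, 0, 0], 0], [[0, 0, 0], 0], [[0, 0, 0], 0], [[0, 0, 0], 0], [[0, 0, 0], 0], [[0, 0, 0], 0], [[0, 0, 0], 0], [[0, 0, 0], 0]]' --gripper 0

```text
time_s: 4.1
eef_pos: [0.4408, -0.0856, 0.0206]
eef_rot: [0.015, -0.152, 0.988, -0.009]
wrist_force: [-0.7, 0.3, 0.2]
opening: 0.179
```

```bash
python3 st.py; python3 snap.py 2 >/dev/null
```

```text
t 4.1 tcp [ 0.4408 -0.0856  0.0206] jaw-y deg 107.49 heading(leaf) 17.49 F [-0.71  0.33  0.2 ] T [0.047 0.118 0.006] open 0.179 q [-0.46  0.21  2.08  0.    0.82 -2.34]
```

View pics/side2.png

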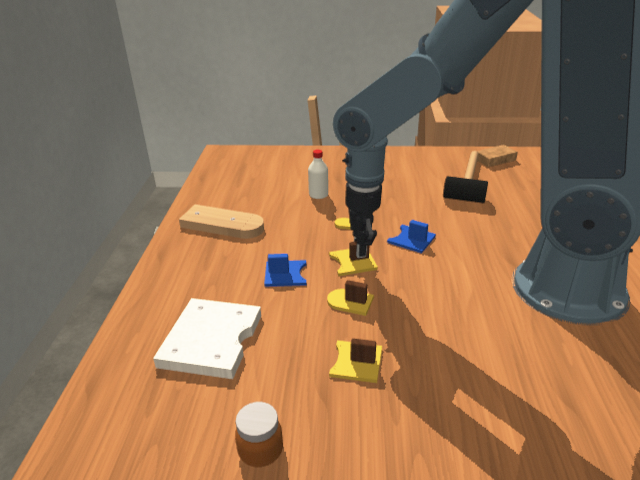

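>>> drive_tool --deltas '[[[0, 0, 0.015], 0], [[0, 0, 0.015], 0], [[0.02, -0.01, 0.005], -0.05], [[0.02, -0.012, 0], -0.07], [[0.02, -0.012, 0], -0.07], [[0.02, -0.012, 0], -0.07], [[0.02, -0.012, 0], -0.07], [[0.02, -0.012, 0], -0.07], [[0.01, -0.006, 0], -0.07], [[0, 0, 0], 0]]'

```text
time_s: 5.2
eef_pos: [0.5728, -0.1635, 0.0537]
eef_rot: [0.011, 0.091, 0.996, -0.01]
wrist_force: [-0.6, 0.7, -1.2]
opening: 0.177
```

```bash
python3 st.py
```

```text
t 5.2 tcp [ 0.5728 -0.1635  0.0537] jaw-y deg 79.51 heading(leaf) -10.49 F [-0.56  0.66 -1.21] T [0.038 0.058 0.008] open 0.177 q [-0.47  0.42  1.69 -0.01  1.   -1.85]
```

>>> drive_tool --deltas '[[[0.012, -0.006, 0], -0.035], [[0.012, -0.007, 0], -0.035], [[0.01, -0.006, 0], -0.02], [[0, 0, 0], 0], [[0, 0, 0], 0]]'

```text
time_s: 5.7
eef_pos: [0.6031, -0.1802, 0.0506]
eef_rot: [0.007, 0.133, 0.991, -0.009]
wrist_force: [-0.3, -0.0, -0.1]
opening: 0.18
```

```bash
python3 st.py; python3 snap.py 3 >/dev/null
```

```text
t 5.7 tcp [ 0.6031 -0.1802  0.0506] jaw-y deg 74.76 heading(leaf) -15.24 F [-0.26 -0.01 -0.1 ] T [0.057 0.001 0.002] open 0.18 q [-0.47  0.5   1.59 -0.02  1.03 -1.77]
```

View pics/side3.png

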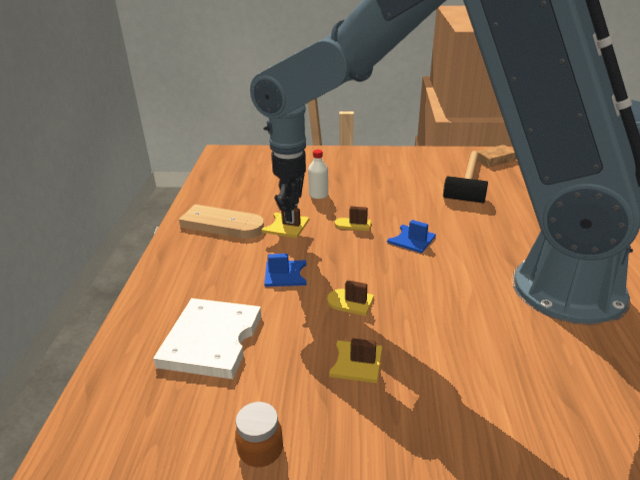

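View pics/top3.png

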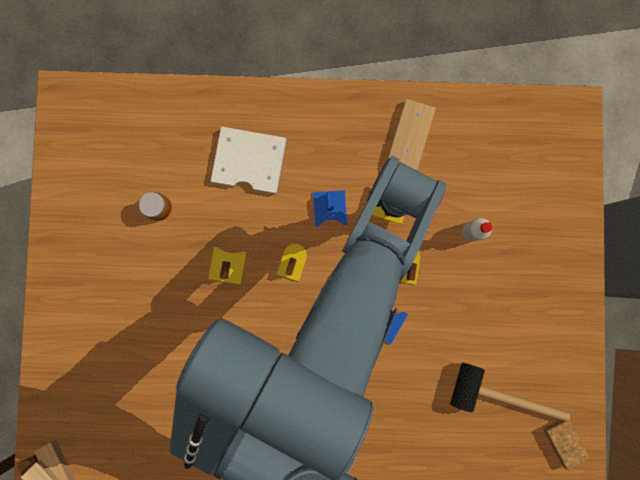

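>>> drive_tool --deltas '[[[0, -0.001, -0.01], -0.005], [[0, -0.001, -0.01], -0.005], [[0, 0, -0.006], 0], [[0, 0, 0], 0]]'

```text
time_s: 6.2
eef_pos: [0.6013, -0.1812, 0.022]
eef_rot: [0.006, 0.137, 0.99, -0.009]
wrist_force: [-0.5, -0.3, -1.4]
opening: 0.181
```

```bash
python3 st.py
```

```text
t 6.2 tcp [ 0.6013 -0.1812  0.022 ] jaw-y deg 74.2 heading(leaf) -15.8 F [-0.47 -0.33 -1.45] T [0.06  0.058 0.026] open 0.181 q [-0.47  0.54  1.6  -0.02  0.99 -1.76]
```

>>> drive_tool --deltas '[[[0.01, -0.003, -0.001], 0], [[0.01, -0.003, 0], 0], [[0.008, -0.0025, 0], 0], [[0, 0, 0], 0]]'

```text
time_s: 6.6
eef_pos: [0.6319, -0.1909, 0.022]
eef_rot: [0.006, 0.137, 0.99, -0.009]
wrist_force: [0.4, 0.7, -1.6]
opening: 0.171
```

```bash
python3 st.py;python3 snap.py 4 >/dev/null; python3 - <<'E'
import cv2
a=cv2.imread('pics/side4.png')[170:270,160:360]; cv2.imwrite('pics/s4z.png',cv2.resize(a,None,fx=4,fy=4,interpolation=cv2.INTER_CUBIC))
E
```

```text
t 6.6 tcp [ 0.6319 -0.1909  0.022 ] jaw-y deg 74.21 heading(leaf) -15.79 F [ 0.45  0.69 -1.58] T [-0.002 -0.035 -0.012] open 0.171 q [-0.47  0.59  1.51 -0.02  1.02 -1.75]
```

View pics/s4z.png

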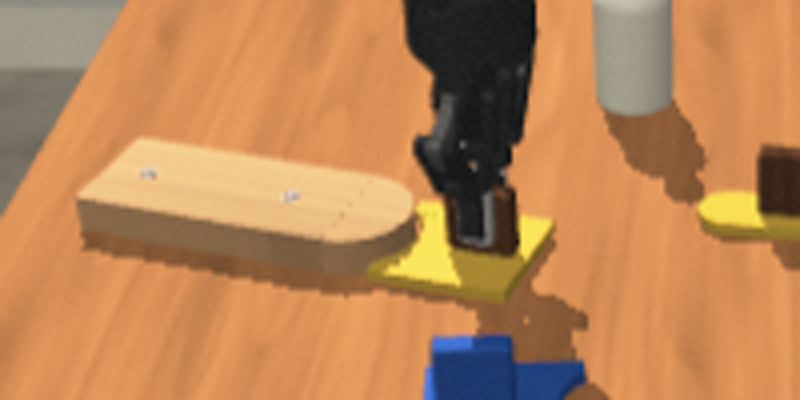

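>>> drive_tool --deltas '[[[0.002, -0.0006, -0.002], 0], [[0.003, -0.0008, -0.001], 0], [[0, 0, 0], 0]]'

```text
time_s: 7.0
eef_pos: [0.6348, -0.1917, 0.021]
eef_rot: [0.004, 0.137, 0.991, -0.009]
wrist_force: [0.3, 1.8, -1.4]
opening: 0.178
```

```bash
python3 st.py
```

```text
t 7.0 tcp [ 0.6348 -0.1917  0.021 ] jaw-y deg 74.26 heading(leaf) -15.74 F [ 0.33  1.82 -1.44] T [ 0.249 -0.067  0.096] open 0.178 q [-0.46  0.6   1.5  -0.02  1.03 -1.75]
```

>>> drive_tool --deltas '[[[0.002, 0, -0.001], 0], [[0.002, 0, -0.001], 0], [[0, 0, 0], 0]]'

```text
time_s: 7.3
eef_pos: [0.6351, -0.1916, 0.0215]
eef_rot: [-0.0, 0.137, 0.991, -0.009]
wrist_force: [0.7, 0.8, -1.3]
opening: 0.181
```

```bash
python3 st.py
```

```text
t 7.3 tcp [ 0.6351 -0.1916  0.0215] jaw-y deg 74.3 heading(leaf) -15.7 F [ 0.67  0.77 -1.28] T [ 0.133 -0.111  0.023] open 0.181 q [-0.46  0.61  1.49 -0.02  1.04 -1.75]
```

>>> drive_tool --deltas '[[[0.006, -0.0017, -0.001], 0]]'

```text
time_s: 7.4
eef_pos: [0.6357, -0.1919, 0.021]
eef_rot: [-0.007, 0.136, 0.991, -0.009]
wrist_force: [-44.0, 8.3, 40.1]
opening: 0.181
```

```bash
python3 st.py
```

```text
t 7.4 tcp [ 0.6357 -0.1919  0.021 ] jaw-y deg 74.35 heading(leaf) -15.65 F [-44.05   8.27  40.06] T [1.914 6.516 0.142] open 0.181 q [-0.46  0.62  1.48 -0.02  1.06 -1.75]
```

>>> drive_tool --deltas '[[[0.008, -0.0022, -0.002], 0]]'

```text
time_s: 7.5
eef_pos: [0.6363, -0.1923, 0.02]
eef_rot: [-0.016, 0.136, 0.991, -0.007]
wrist_force: [-41.4, 5.9, 42.5]
opening: 0.178
```

```bash
python3 st.py
```

```text
t 7.5 tcp [ 0.6363 -0.1923  0.02  ] jaw-y deg 74.41 heading(leaf) -15.59 F [-41.37   5.94  42.53] T [ 1.627  6.508 -0.116] open 0.178 q [-0.46  0.63  1.46 -0.03  1.08 -1.75]
```

Firmly against the end. Let the strain off, release, and look.

>>> drive_tool --deltas '[[[0, 0, 0], 0]]'

```text
time_s: 7.6
eef_pos: [0.6352, -0.192, 0.0208]
eef_rot: [-0.017, 0.136, 0.991, -0.007]
wrist_force: [0.9, -0.9, 0.5]
opening: 0.174
```

>>> drive_tool --deltas '[[[0, 0, 0], 0], [[0, 0, 0], 0], [[0, 0, 0], 0], [[0, 0, 0], 0], [[0, 0, 0], 0], [[0, 0, 0], 0]]' --gripper 1

```text
time_s: 8.2
eef_pos: [0.6358, -0.1922, 0.0196]
eef_rot: [-0.017, 0.136, 0.991, -0.007]
wrist_force: [1.5, -0.5, -0.2]
opening: 0.997
```

```bash
python3 st.py;python3 snap.py 5 >/dev/null; python3 - <<'E'
import cv2
a=cv2.imread('pics/side5.png')[170:270,160:360]; cv2.imwrite('pics/s5z.png',cv2.resize(a,None,fx=4,fy=4,interpolation=cv2.INTER_CUBIC))
E
```

```text
t 8.2 tcp [ 0.6358 -0.1922  0.0196] jaw-y deg 74.4 heading(leaf) -15.6 F [ 1.46 -0.48 -0.16] T [-0.033  0.003  0.062] open 0.997 q [-0.46  0.63  1.46 -0.03  1.08 -1.74]
```

View pics/s5z.png

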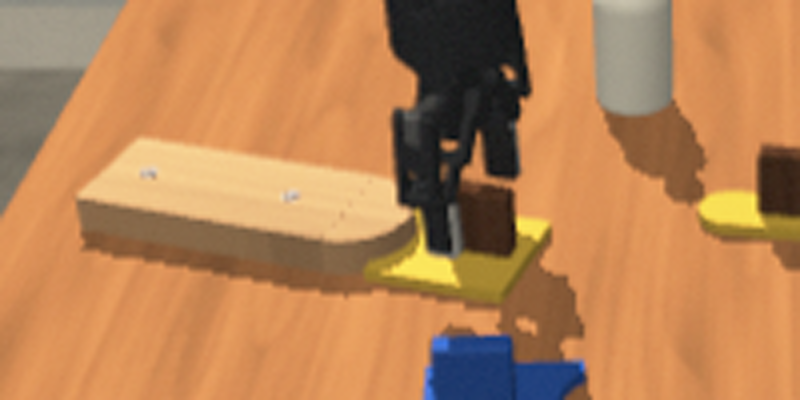

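>>> drive_tool --deltas '[[[0, 0, 0.02], 0], [[0, 0, 0.03], 0], [[0, 0, 0.03], 0], [[-0.01, 0.01, 0.03], 0], [[-0.03, 0.03, 0], 0], [[-0.03, 0.03, 0], 0], [[-0.03, 0.03, 0], 0], [[-0.03, 0.03, 0], 0], [[-0.03, 0.03, 0], 0], [[0, 0, 0], 0]]'

```text
time_s: 9.3
eef_pos: [0.4688, -0.0282, 0.1329]
eef_rot: [-0.016, 0.137, 0.99, -0.007]
wrist_force: [-0.4, -0.7, -0.4]
opening: 1.0
```

```bash
python3 st.py;python3 snap.py 6 >/dev/null; python3 - <<'E'
import cv2,numpy as np
a=cv2.imread('pics/side6.png')[180:260,160:360]; b=cv2.imread('pics/top6.png')[140:240,340:500];
cv2.imwrite('pics/z6.png',np.hstack([cv2.resize(a,(500,200),interpolation=cv2.INTER_CUBIC)[:, :400],cv2.resize(b,(320,200))]))
cv2.imwrite('pics/z6.png',cv2.resize(b,(800,500),interpolation=cv2.INTER_CUBIC))
from geo import *
c=load('top6')
for k in blobs(c,(22,120,80),(35,255,255),60):
    w=ray(c,k,.008); print('yellow px',k.mean(0).round(),'w',w.mean(0).round(3),'rect',cv2.minAreaRect(w[:,:2].astype(np.float32)))
E
```

```text
t 9.3 tcp [ 0.4688 -0.0282  0.1329] jaw-y deg 74.23 heading(leaf) -15.77 F [-0.39 -0.73 -0.38] T [ 0.003 -0.01   0.021] open 1.0 q [-0.3   0.09  1.93 -0.02  1.15 -1.59]
yellow px [410. 267.] w [ 0.454 -0.242  0.008] rect ((0.45759883522987366, -0.2418959140777588), (0.04163166880607605, 0.09031325578689575), 82.86787414550781)
yellow px [227. 265.] w [0.447 0.231 0.008] rect ((0.44747522473335266, 0.2309141904115677), (0.08595442026853561, 0.0836864784359932), 81.85974884033203)
yellow px [286. 259.] w [0.465 0.08  0.008] rect ((0.4675045907497406, 0.08043088018894196), (0.023932207375764847, 0.0867709070444107), 71.00833129882812)
yellow px [394. 192.] w [ 0.647 -0.196  0.008] rect ((0.6476844549179077, -0.1960631161928177), (0.08537287265062332, 0.0908031314611435), 74.76759338378906)
```

View pics/z6.png

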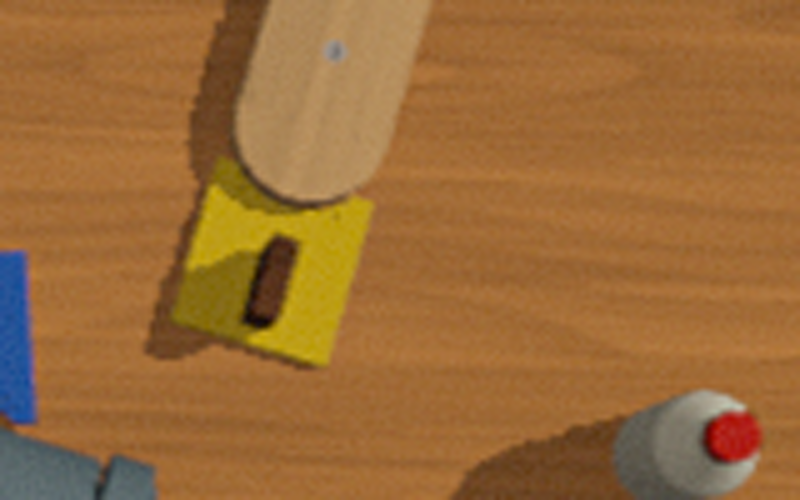

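The arc centre measured by camera is about 2–3 mm short, which is within the bias of the method. I'll give the leaf a low flat push on its rear edge with shut fingers to be sure of it.

>>> drive_tool --deltas '[[[0.02, -0.03, 0], 0], [[0.02, -0.03, 0], 0], [[0.02, -0.03, 0], 0], [[0.02, -0.03, 0], 0], [[0.012, -0.018, -0.02], 0], [[0, 0, -0.02], 0], [[0, 0, 0], 0]]' --gripper 0

```text
time_s: 10.1
eef_pos: [0.5773, -0.1859, 0.096]
eef_rot: [-0.006, 0.14, 0.99, -0.011]
wrist_force: [-0.6, 0.5, -0.0]
opening: 0.005
```

```bash
python3 st.py
```

```text
t 10.1 tcp [ 0.5773 -0.1859  0.096 ] jaw-y deg 73.88 heading(leaf) -16.12 F [-0.64  0.48 -0.04] T [ 0.066  0.011 -0.021] open 0.005 q [-0.49  0.4   1.62 -0.03  1.12 -1.77]
```

>>> drive_tool --deltas '[[[-0.008, 0.011, 0], 0], [[0, 0, -0.02], 0], [[0, 0, -0.02], 0], [[0, 0, -0.015], 0], [[0, 0, -0.005], 0], [[0, 0, 0], 0]]'

```text
time_s: 10.7
eef_pos: [0.571, -0.1742, 0.0392]
eef_rot: [-0.003, 0.14, 0.99, -0.012]
wrist_force: [-0.5, 1.0, -0.1]
opening: -0.004
```

```bash
python3 st.py
```

```text
t 10.7 tcp [ 0.571  -0.1742  0.0392] jaw-y deg 73.88 heading(leaf) -16.12 F [-0.54  0.96 -0.06] T [ 0.046 -0.015  0.001] open -0.004 q [-0.48  0.47  1.67 -0.03  1.01 -1.76]
```

>>> drive_tool --deltas '[[[0, 0, -0.015], 0], [[0, 0, -0.01], 0], [[0, 0, -0.005], 0], [[0, 0, -0.002], 0], [[0, 0, 0], 0]]'

```text
time_s: 11.2
eef_pos: [0.5723, -0.1745, 0.0066]
eef_rot: [-0.002, 0.14, 0.99, -0.012]
wrist_force: [1.6, -0.8, 1.3]
opening: 0.0
```

```bash
python3 st.py
```

```text
t 11.2 tcp [ 0.5723 -0.1745  0.0066] jaw-y deg 73.91 heading(leaf) -16.09 F [ 1.55 -0.79  1.3 ] T [0.025 0.009 0.024] open 0.0 q [-0.48  0.52  1.67 -0.03  0.95 -1.75]
```

>>> drive_tool --deltas '[[[0, 0, -0.002], 0], [[0.008, -0.0022, 0], 0], [[0.008, -0.0022, 0], 0], [[0, 0, 0], 0]]'

```text
time_s: 11.6
eef_pos: [0.5906, -0.1799, 0.0055]
eef_rot: [-0.001, 0.14, 0.99, -0.013]
wrist_force: [0.7, 0.5, 0.2]
opening: -0.001
```

```bash
python3 st.py
```

```text
t 11.6 tcp [ 0.5906 -0.1799  0.0055] jaw-y deg 73.89 heading(leaf) -16.11 F [0.72 0.47 0.2 ] T [-0.014  0.024  0.022] open -0.001 q [-0.47  0.55  1.62 -0.03  0.96 -1.75]
```

>>> drive_tool --deltas '[[[0.003, -0.0008, -0.001], 0], [[0.003, -0.0008, 0], 0]]'

```text
time_s: 11.8
eef_pos: [0.5969, -0.1815, 0.0045]
eef_rot: [-0.001, 0.14, 0.99, -0.013]
wrist_force: [-8.1, 1.5, 3.0]
opening: -0.001
```

```bash
python3 st.py
```

```text
t 11.8 tcp [ 0.5969 -0.1815  0.0045] jaw-y deg 73.9 heading(leaf) -16.1 F [-8.08  1.49  2.97] T [ 0.284  1.334 -0.041] open -0.001 q [-0.47  0.57  1.6  -0.03  0.97 -1.75]
```

>>> drive_tool --deltas '[[[0.003, -0.0008, 0], 0]]'

```text
time_s: 11.9
eef_pos: [0.5971, -0.1814, 0.0039]
eef_rot: [-0.005, 0.14, 0.99, -0.012]
wrist_force: [-16.7, 3.6, 13.0]
opening: 0.0
```

```bash
python3 st.py
```

```text
t 11.9 tcp [ 0.5971 -0.1814  0.0039] jaw-y deg 73.93 heading(leaf) -16.07 F [-16.69   3.58  12.99] T [ 0.43   2.784 -0.101] open 0.0 q [-0.47  0.57  1.6  -0.03  0.98 -1.74]
```

Contact came exactly at the predicted place (TCP x 0.597), with the force straight along the bar axis. The leaf is seated, so I'll back off, lift and go to the nosed leaf.

>>> drive_tool --deltas '[[[-0.004, 0.001, 0], 0], [[-0.01, 0.003, 0.002], 0], [[-0.005, 0.001, 0.03], 0], [[0, 0, 0.04], 0], [[0, 0, 0.04], 0], [[-0.01, 0.01, 0.01], 0], [[-0.02, 0.04, 0], 0], [[-0.02, 0.04, 0], 0], [[-0.02, 0.04, 0], 0], [[-0.02, 0.04, 0], 0]]'

```text
time_s: 12.9
eef_pos: [0.4826, -0.0051, 0.1315]
eef_rot: [-0.001, 0.144, 0.99, -0.012]
wrist_force: [0.0, 1.1, 0.1]
opening: 0.0
```

```bash
python3 st.py
```

```text
t 12.9 tcp [ 0.4826 -0.0051  0.1315] jaw-y deg 73.45 heading(leaf) -16.55 F [0.   1.11 0.12] T [ 0.04  -0.034 -0.045] open 0.0 q [-0.24  0.1   1.92 -0.03  1.12 -1.51]
```

>>> drive_tool --deltas '[[[-0.015, 0.03, 0], 0], [[-0.015, 0.025, 0], 0], [[-0.002, 0.006, -0.01], 0], [[0, 0, 0], 0], [[0, 0, 0], 0]]' --gripper 1

```text
time_s: 13.4
eef_pos: [0.4449, 0.0623, 0.1215]
eef_rot: [0.001, 0.141, 0.99, -0.012]
wrist_force: [-0.1, 0.5, 0.3]
opening: 0.847
```

```bash
python3 st.py;python3 snap.py 7 >/dev/null; python3 - <<'E'
import cv2
from geo import *
c=load('top7')
a=c['frame'][140:240,340:500][...,::-1];cv2.imwrite('pics/z7.png',cv2.resize(a,(800,500),interpolation=cv2.INTER_CUBIC))
for k in blobs(c,(22,120,80),(35,255,255),60):
    w=ray(c,k,.008); print('yellow px',k.mean(0).round(),'w',w.mean(0).round(3),'rect',cv2.minAreaRect(w[:,:2].astype(np.float32)))
E
```

```text
t 13.4 tcp [0.4449 0.0623 0.1215] jaw-y deg 73.79 heading(leaf) -16.21 F [-0.1   0.49  0.27] T [ 0.012  0.026 -0.05 ] open 0.847 q [-0.11  0.04  2.01 -0.03  1.1  -1.38]
yellow px [410. 267.] w [ 0.454 -0.242  0.008] rect ((0.45746827125549316, -0.24176210165023804), (0.04166586324572563, 0.09030091017484665), 82.27992248535156)
yellow px [226. 265.] w [0.447 0.234 0.008] rect ((0.44751083850860596, 0.2338114231824875), (0.08072653412818909, 0.08384919911623001), 81.2957763671875)
yellow px [394. 192.] w [ 0.648 -0.196  0.008] rect ((0.6491160988807678, -0.1959436535835266), (0.08519434183835983, 0.09028536826372147), 75.37285614013672)
```

View pics/z7.png

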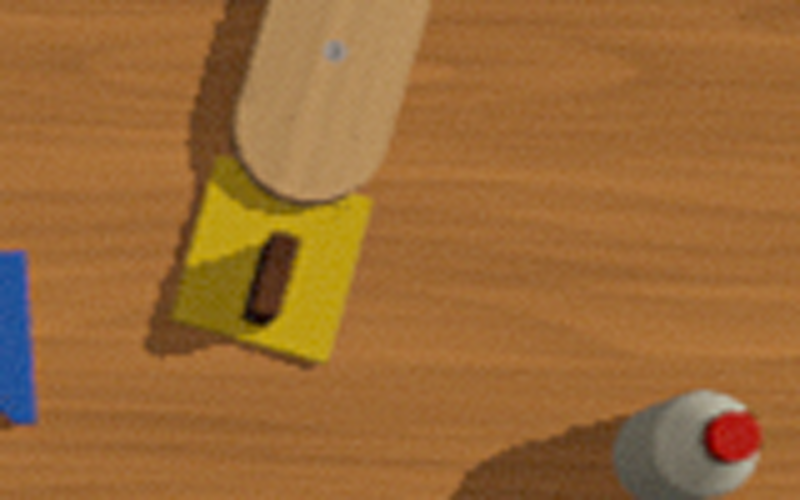

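View pics/side7.png

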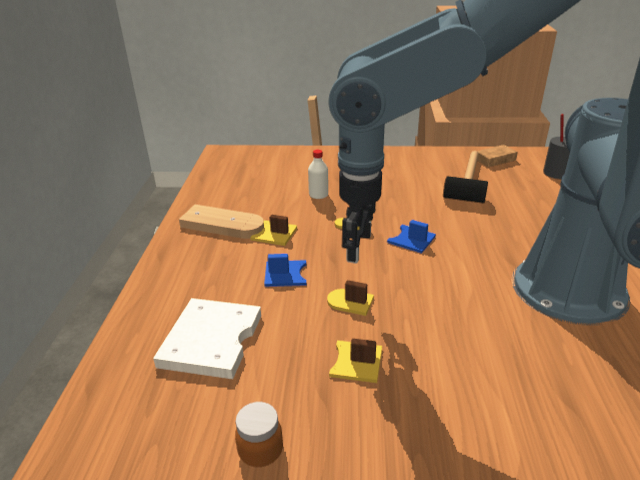

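>>> drive_tool --deltas '[[[0.002, 0.004, -0.02], 0], [[0, 0, -0.02], 0], [[0, 0, -0.015], 0], [[0, 0, 0], 0], [[0, 0, 0], 0]]'

```text
time_s: 14.0
eef_pos: [0.452, 0.061, 0.0666]
eef_rot: [0.003, 0.145, 0.989, -0.012]
wrist_force: [0.3, 0.3, -1.4]
opening: 0.999
```

```bash
python3 st.py
```

```text
t 14.0 tcp [0.452  0.061  0.0666] jaw-y deg 73.31 heading(leaf) -16.69 F [ 0.32  0.27 -1.44] T [ 0.015 -0.016  0.011] open 0.999 q [-0.11  0.15  2.02 -0.03  0.96 -1.37]
```

>>> drive_tool --deltas '[[[-0.004, 0.005, 0], 0.005], [[0, 0, -0.012], 0], [[0, 0, -0.012], 0], [[0, 0, -0.008], 0], [[0, 0, 0], 0], [[0, 0, 0], 0]]'

```text
time_s: 14.6
eef_pos: [0.4494, 0.0657, 0.0338]
eef_rot: [0.005, 0.143, 0.99, -0.012]
wrist_force: [-0.1, 0.7, 0.8]
opening: 0.997
```

```bash
python3 st.py
```

```text
t 14.6 tcp [0.4494 0.0657 0.0338] jaw-y deg 73.56 heading(leaf) -16.44 F [-0.12  0.68  0.81] T [-0.024  0.031 -0.016] open 0.997 q [-0.1   0.21  2.04 -0.03  0.88 -1.36]
```

>>> drive_tool --deltas '[[[-0.002, 0.001, -0.008], 0], [[0, 0, -0.005], 0], [[0, 0, 0], 0]]'

```text
time_s: 14.9
eef_pos: [0.4475, 0.0668, 0.02]
eef_rot: [0.005, 0.143, 0.99, -0.012]
wrist_force: [-0.4, -0.6, 0.3]
opening: 0.996
```

>>> drive_tool --deltas '[[[0, 0, 0], 0], [[0, 0, 0], 0], [[0, 0, 0], 0], [[0, 0, 0], 0], [[0, 0, 0], 0], [[0, 0, 0], 0], [[0, 0, 0], 0], [[0, 0, 0], 0]]' --gripper 0

```text
time_s: 15.7
eef_pos: [0.4481, 0.0668, 0.0207]
eef_rot: [0.006, 0.143, 0.99, -0.012]
wrist_force: [-0.8, -0.9, -0.7]
opening: 0.182
```

```bash
python3 st.py
```

```text
t 15.7 tcp [0.4481 0.0668 0.0207] jaw-y deg 73.56 heading(leaf) -16.44 F [-0.84 -0.94 -0.67] T [ 0.083 -0.017 -0.006] open 0.182 q [-0.1   0.23  2.05 -0.03  0.85 -1.36]
```

>>> drive_tool --deltas '[[[0, 0, 0.015], 0], [[0.005, 0.002, 0.018], 0], [[0.015, 0.013, 0.005], 0.02], [[0.016, 0.016, 0], 0.02], [[0.016, 0.017, 0], 0.02], [[0.016, 0.018, 0], 0.02], [[0.014, 0.018, 0], 0.02], [[0.012, 0.018, 0], 0.02], [[0.01, 0.015, 0], 0.01], [[0, 0, 0], 0]]'

```text
time_s: 16.7
eef_pos: [0.5532, 0.1883, 0.0581]
eef_rot: [0.004, 0.077, 0.997, -0.012]
wrist_force: [0.8, 0.3, -0.7]
opening: 0.178
```

```bash
python3 st.py
```

```text
t 16.7 tcp [0.5532 0.1883 0.0581] jaw-y deg 81.21 heading(leaf) -8.79 F [ 0.85  0.34 -0.68] T [-0.028  0.042  0.016] open 0.178 q [ 0.14  0.41  1.7  -0.03  1.03 -1.26]
```

>>> drive_tool --deltas '[[[0.008, 0.008, 0], 0.003], [[0.007, 0.008, 0], 0], [[0, 0, -0.01], 0], [[0, 0, -0.012], 0], [[0, 0, -0.006], 0], [[0, 0, 0], 0]]'

```text
time_s: 17.3
eef_pos: [0.565, 0.2025, 0.0251]
eef_rot: [0.001, 0.075, 0.997, -0.013]
wrist_force: [-0.1, 0.6, -0.7]
opening: 0.177
```

```bash
python3 st.py; python3 snap.py 8 >/dev/null
```

```text
t 17.3 tcp [0.565  0.2025 0.0251] jaw-y deg 81.35 heading(leaf) -8.65 F [-0.09  0.56 -0.72] T [0.043 0.05  0.042] open 0.177 q [ 0.16  0.5   1.66 -0.03  0.99 -1.24]
```

View pics/side8.png

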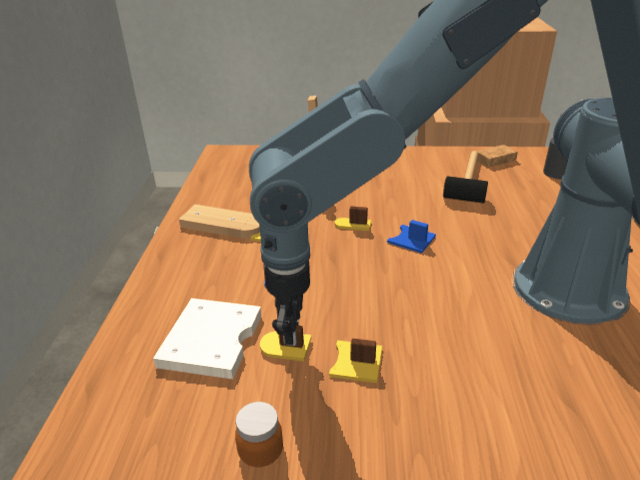

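>>> drive_tool --deltas '[[[0.002, 0.004, -0.001], 0], [[0.005, -0.0005, -0.002], 0], [[0.008, -0.0012, 0], 0], [[0, 0, 0], 0]]'

```text
time_s: 17.8
eef_pos: [0.5833, 0.2052, 0.0244]
eef_rot: [0.003, 0.075, 0.997, -0.013]
wrist_force: [-1.3, 0.0, -0.3]
opening: 0.177
```

```bash
python3 st.py
```

```text
t 17.8 tcp [0.5833 0.2052 0.0244] jaw-y deg 81.34 heading(leaf) -8.66 F [-1.26  0.03 -0.27] T [ 0.025 -0.024  0.025] open 0.177 q [ 0.16  0.53  1.61 -0.03  1.   -1.24]
```

>>> drive_tool --deltas '[[[0, -0.001, -0.004], 0], [[0.006, -0.001, -0.001], 0], [[0.005, -0.001, 0], 0], [[0, 0, 0], 0]]'

```text
time_s: 18.2
eef_pos: [0.5959, 0.2022, 0.0209]
eef_rot: [0.004, 0.075, 0.997, -0.012]
wrist_force: [-0.3, 0.5, -0.9]
opening: 0.179
```

```bash
python3 st.py
```

```text
t 18.2 tcp [0.5959 0.2022 0.0209] jaw-y deg 81.34 heading(leaf) -8.66 F [-0.27  0.49 -0.89] T [-0.01   0.021  0.025] open 0.179 q [ 0.15  0.55  1.58 -0.03  1.   -1.25]
```

>>> drive_tool --deltas '[[[0.004, -0.0006, 0], 0], [[0.002, -0.0003, 0], 0], [[0, 0, 0], 0]]'

```text
time_s: 18.5
eef_pos: [0.6016, 0.2012, 0.0207]
eef_rot: [0.004, 0.075, 0.997, -0.012]
wrist_force: [-0.9, 0.2, 2.0]
opening: 0.177
```

```bash
python3 st.py
```

```text
t 18.5 tcp [0.6016 0.2012 0.0207] jaw-y deg 81.34 heading(leaf) -8.66 F [-0.89  0.18  1.97] T [0.114 0.121 0.065] open 0.177 q [ 0.15  0.56  1.57 -0.03  1.01 -1.25]
```

>>> drive_tool --deltas '[[[0.003, -0.0004, 0], 0]]'

```text
time_s: 18.6
eef_pos: [0.6042, 0.2009, 0.0208]
eef_rot: [0.003, 0.075, 0.997, -0.013]
wrist_force: [-3.6, 0.7, 4.7]
opening: 0.175
```

```bash
python3 st.py
```

```text
t 18.6 tcp [0.6042 0.2009 0.0208] jaw-y deg 81.35 heading(leaf) -8.65 F [-3.6   0.72  4.66] T [0.247 0.996 0.022] open 0.175 q [ 0.15  0.57  1.56 -0.03  1.02 -1.26]
```

>>> drive_tool --deltas '[[[0.003, -0.0004, 0], 0]]'

```text
time_s: 18.7
eef_pos: [0.6044, 0.2009, 0.0209]
eef_rot: [-0.0, 0.075, 0.997, -0.013]
wrist_force: [-20.5, 0.4, 20.6]
opening: 0.177
```

```bash
python3 st.py
```

```text
t 18.7 tcp [0.6044 0.2009 0.0209] jaw-y deg 81.37 heading(leaf) -8.63 F [-20.54   0.4   20.59] T [ 0.254  2.946 -0.068] open 0.177 q [ 0.15  0.57  1.55 -0.03  1.02 -1.26]
```

>>> drive_tool --deltas '[[[0, 0, 0], 0]]'

```text
time_s: 18.8
eef_pos: [0.6041, 0.2011, 0.0211]
eef_rot: [-0.001, 0.075, 0.997, -0.013]
wrist_force: [0.1, -1.3, -0.3]
opening: 0.18
```

>>> drive_tool --deltas '[[[0, 0, 0], 0], [[0, 0, 0], 0], [[0, 0, 0], 0], [[0, 0, 0], 0], [[0, 0, 0], 0], [[0, 0, 0], 0]]' --gripper 1

```text
time_s: 19.4
eef_pos: [0.605, 0.2008, 0.0205]
eef_rot: [0.0, 0.075, 0.997, -0.013]
wrist_force: [0.9, -0.5, -0.3]
opening: 1.002
```

>>> drive_tool --deltas '[[[0, 0, 0.02], 0], [[0, 0, 0.03], 0], [[0, 0, 0.03], 0], [[0, 0, 0], 0], [[0, 0, 0], 0]]'

```text
time_s: 19.9
eef_pos: [0.6033, 0.2004, 0.1014]
eef_rot: [-0.002, 0.075, 0.997, -0.013]
wrist_force: [-0.5, -0.0, -0.1]
opening: 1.001
```

>>> drive_tool --deltas '[[[-0.02, 0.002, 0], 0], [[-0.02, 0.002, 0], 0], [[-0.02, 0.001, 0], 0], [[0, 0, 0], 0], [[0, 0, 0], 0], [[0, 0, 0], 0]]' --gripper 0

```text
time_s: 20.5
eef_pos: [0.5404, 0.2045, 0.0965]
eef_rot: [-0.004, 0.076, 0.997, -0.014]
wrist_force: [0.4, 0.6, 0.0]
opening: 0.005
```

```bash
python3 st.py; python3 snap.py 9 >/dev/null; python3 - <<'E'
import cv2
from geo import *
a=cv2.imread('pics/side9.png')[270:420,130:370]; cv2.imwrite('pics/z9.png',cv2.resize(a,(800,500),interpolation=cv2.INTER_CUBIC))
E
```

```text
t 20.5 tcp [0.5404 0.2045 0.0965] jaw-y deg 81.31 heading(leaf) -8.69 F [0.43 0.55 0.01] T [ 0.074 -0.025  0.008] open 0.005 q [ 0.17  0.35  1.69 -0.03  1.12 -1.24]
```

View pics/z9.png

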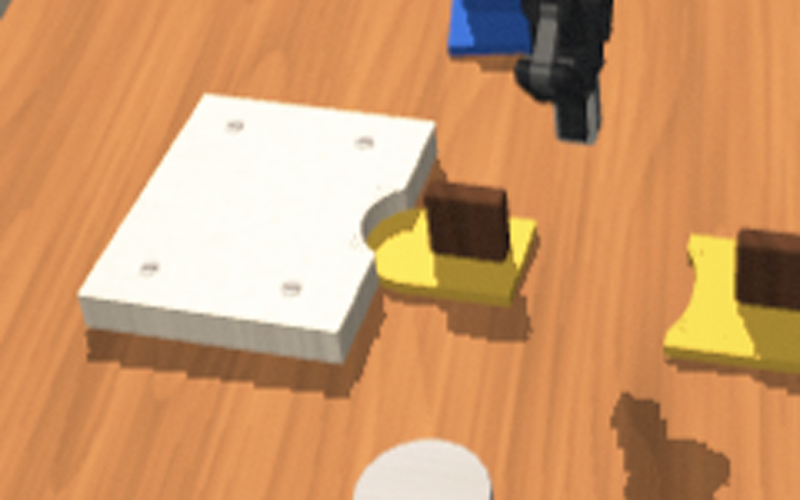

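>>> drive_tool --deltas '[[[0, 0.005, -0.02], 0], [[0, 0, -0.02], 0], [[0, 0, -0.018], 0], [[0, 0, -0.012], 0], [[0, 0, -0.006], 0], [[0, 0, 0], 0]]'

```text
time_s: 21.2
eef_pos: [0.5459, 0.2091, 0.0191]
eef_rot: [-0.001, 0.077, 0.997, -0.013]
wrist_force: [0.7, 0.4, 0.1]
opening: -0.003
```

```bash
python3 st.py
```

```text
t 21.2 tcp [0.5459 0.2091 0.0191] jaw-y deg 81.18 heading(leaf) -8.82 F [0.66 0.38 0.09] T [-0.002 -0.014  0.012] open -0.003 q [ 0.18  0.48  1.7  -0.03  0.97 -1.22]
```

>>> drive_tool --deltas '[[[-0.004, 0, -0.007], 0], [[0, 0, -0.004], 0], [[0, 0, -0.002], 0], [[0, 0, -0.001], 0], [[0, 0, 0], 0]]'

```text
time_s: 21.7
eef_pos: [0.5434, 0.2094, 0.0063]
eef_rot: [0.001, 0.077, 0.997, -0.013]
wrist_force: [0.0, 0.2, -0.2]
opening: 0.001
```

```bash
python3 st.py
```

```text
t 21.7 tcp [0.5434 0.2094 0.0063] jaw-y deg 81.17 heading(leaf) -8.83 F [ 0.02  0.24 -0.21] T [ 0.076 -0.047 -0.017] open 0.001 q [ 0.18  0.5   1.71 -0.03  0.94 -1.22]
```

>>> drive_tool --deltas '[[[0.006, -0.0009, -0.002], 0], [[0.006, -0.0009, 0], 0], [[0.003, -0.0005, 0], 0], [[0.002, -0.0003, 0], 0]]'

```text
time_s: 22.1
eef_pos: [0.5627, 0.2068, 0.005]
eef_rot: [0.002, 0.077, 0.997, -0.013]
wrist_force: [0.3, -0.1, -0.5]
opening: 0.002
```

```bash
python3 st.py
```

```text
t 22.1 tcp [0.5627 0.2068 0.005 ] jaw-y deg 81.17 heading(leaf) -8.83 F [ 0.34 -0.1  -0.48] T [0.056 0.03  0.036] open 0.002 q [ 0.17  0.53  1.66 -0.03  0.95 -1.23]
```

>>> drive_tool --deltas '[[[0.002, -0.0003, 0], 0]]'

```text
time_s: 22.2
eef_pos: [0.5649, 0.2064, 0.005]
eef_rot: [0.002, 0.077, 0.997, -0.013]
wrist_force: [-4.9, 0.1, 1.2]
opening: 0.001
```

```bash
python3 st.py
```

```text
t 22.2 tcp [0.5649 0.2064 0.005 ] jaw-y deg 81.16 heading(leaf) -8.84 F [-4.94  0.15  1.25] T [ 0.182  0.787 -0.039] open 0.001 q [ 0.17  0.53  1.66 -0.03  0.96 -1.23]
```

One more push, then retreat.

>>> drive_tool --deltas '[[[0.003, -0.0005, 0], 0]]'

```text
time_s: 22.3
eef_pos: [0.5651, 0.2063, 0.0044]
eef_rot: [-0.002, 0.077, 0.997, -0.013]
wrist_force: [-14.5, 3.9, 10.7]
opening: 0.002
```

```bash
python3 st.py
```

```text
t 22.3 tcp [0.5651 0.2063 0.0044] jaw-y deg 81.15 heading(leaf) -8.85 F [-14.47   3.87  10.73] T [ 0.519  2.486 -0.084] open 0.002 q [ 0.17  0.54  1.65 -0.03  0.96 -1.23]
```

>>> drive_tool --deltas '[[[-0.004, 0.0005, 0], 0], [[-0.01, 0.0015, 0.002], 0], [[-0.005, 0, 0.03], 0], [[0, 0, 0.04], 0], [[0, 0, 0.04], 0], [[-0.02, 0, 0.03], 0], [[-0.04, 0, 0.01], 0], [[-0.04, 0, 0], 0], [[-0.04, 0, 0], 0], [[0, 0, 0], 0]]'

```text
time_s: 23.3
eef_pos: [0.3956, 0.2077, 0.1611]
eef_rot: [-0.0, 0.077, 0.997, -0.013]
wrist_force: [0.3, -0.1, -0.4]
opening: -0.003
```

```bash
python3 st.py;python3 snap.py 10 >/dev/null
```

```text
t 23.3 tcp [0.3956 0.2077 0.1611] jaw-y deg 81.14 heading(leaf) -8.86 F [ 0.31 -0.07 -0.42] T [-0.022 -0.018  0.032] open -0.003 q [ 0.23 -0.02  1.98 -0.03  1.2  -1.17]
```

View pics/top10.png

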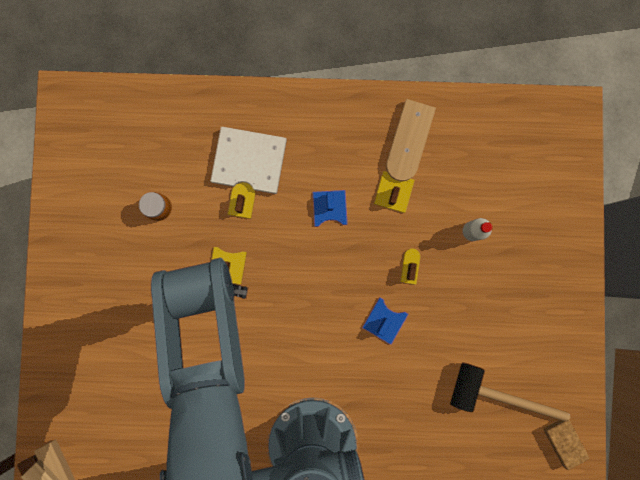

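```bash
python3 - <<'E'
from geo import *
c=load('top10')
for nm,cen,px,hw in (('hollow',(.7187,-.2151),(394,192),.042),('nose',(.635,.196),(241,202),.030)):
    k=min(blobs(c,(22,120,60),(35,255,255),60),key=lambda k:np.hypot(*(k.mean(0)-px)))
    w0=ray(c,k,.002)[:,:2]; a=cv2.minAreaRect(w0.astype(np.float32))[2]; th=np.radians(a-90 if a>45 else a)
    d=np.array([np.cos(th),np.sin(th)]); n=np.array([-d[1],d[0]]); r=w0-np.array(cen); s,t=r@d,r@n
    b=(s<s.min()+.004); q=(s<s.min()+.05)&(s>s.min()+.01)
    tm=(np.percentile(t[q],2)+np.percentile(t[q],98))/2
    print(nm,'heading',np.degrees(th).round(2),'rear s mm',(np.median(s[b])*1e3).round(2),'width',np.ptp(t[q]).round(4),'lateral mid mm',(tm*1e3).round(2))
# bystanders/others
for n0 in ('top0','top10'):
    c=load(n0); print(n0,[k.mean(0).round(2).tolist() for k in blobs(c,(22,120,80),(35,255,255),60)])
E
```

```text
hollow heading -14.88 rear s mm -115.68 width 0.0856 lateral mid mm 0.09
nose heading -8.11 rear s mm -60.11 width 0.0615 lateral mid mm 0.94
top0 [[410.3, 266.94], [226.96, 265.49], [348.12, 265.29], [292.4, 262.37]]
top10 [[410.27, 266.98], [230.6, 262.48], [241.55, 201.1], [393.75, 191.96]]
```

```bash
python3 -c "
from bench import hand_in
print(hand_in())"
```

```text
the job is handed in; nothing more can be done
None
```

Both leaves that fit are seated and I've handed the job in; `hand_in()` reports no verdict.

- **Picking the leaves:** I chose the yellow leaf with the deeper bite as the 40 mm hollow one (89.9 mm long overall, the R60 leaf 84–86 mm). The nosed leaf 61 mm wide is the 30 mm one.
- **Armrest end:** I carried the 40 mm hollow leaf over, laid it flat and pressed it on while gripped (about 44 N). A picture then put it 2–3 mm short, at the edge of the tolerance. I pushed its rear edge low down with shut fingers until it stopped at about 17 N, which moved it roughly 1.4 mm further home.
- **Drawer scoop:** the 30 mm nosed leaf went the same way, about 21 N gripped and then about 15 N from behind.
- **Final check from the top camera (calibration good to about 2 mm):**

| Leaf | Rear edge to curve centre | Expected | Sideways offset |
|---|---|---|---|
| 40 mm hollow | 115.7 mm | 115 mm | 0.1 mm |
| 30 mm nosed | 60.1 mm | 60 mm | 0.9 mm |

- **Left alone:** the 20 mm leaf measures as unmoved. The 60 mm leaf had not moved before I took the nosed leaf. In the last picture the arm partly hides it, so I could not measure it again. The bottle and jar look unmoved by eye; I did not measure them.
- **Not checked:** I judged the leaves' flatness only from the pictures.
- **Arm and time:** the arm was clear of everything when I handed in, at about 23 s of the 64 s.

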